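# Take the deep tea infuser off its hook and stand it in the mug

## Task

Three steel tea infusers hang by their hoop handles on the hooks of the small rack. Take the deepest one, the tall straight-sided cylinder, by its wooden knob, lift it off its hook, lower it into the large mug with the handle until it stands upright on the bottom, and only then let go. Leave the other two infusers hanging and the mug standing.

Things in the scene. Friction and masses are not known exactly. Their poses are not given: they have to be found in the camera images.
- deep_knob (a point): Centre of the wooden knob (upright, round, 24 mm wide, 30 mm high) on the hoop handle of the infuser to move: straight steel cylinder 49 mm wide, 75 mm deep, about 130 g. Point is 162 mm above its underside. z up; own x axis lies along its hook towards the rack's crossbar. To free it: raise 30 mm (20 to 45), draw 75 mm or more along its own -x (roughly towards the robot). Any of three hooks.
- mug: Large white mug standing on the table, the only one with a handle: 100 mm tall, 96 mm outer and 86 mm inner diameter, straight sides, inner floor 5 mm above its underside. Origin at the centre of the underside, z up; handle reaches 84 mm from the axis along +y. A small handleless cup, 60 mm wide and 55 mm tall, stands close by.
- shallow_knob (a point): Knob centre (same knob) of the shallow infuser, which stays hanging: wide flat steel basket 62 mm wide, 32 mm deep; point 119 mm above its underside. All three hang alike, 120 mm apart: under the hoop's peak, 27 mm below the knob centre, lies a level 8 mm round hook whose free end, some 25 mm to the -x side, is bent up 12 mm. The hoop is open 60 mm from rim to peak.
- cone_knob (a point): Knob centre (same knob) of the conical infuser, which stays hanging: steel funnel 60 mm wide at the rim, 16 mm at the bottom, 48 mm deep; point 135 mm above its underside. As for all three: grip the knob from above from any side; the rack and hooks stay at least 12 mm below the knob centres, and the hoop's peak, 14 mm wide, starts 22 mm below the knob centre.

How it is judged:
By the outcome, as a careful person would: the job done as asked, in the order asked, and still so for the second after the job is handed in, with the robot touching nothing.
It also fails if it takes over 40 s, if anything falls off the work surface, if the arm or the gripper's body presses on something with over 40 N, if the wrist force passes 120 N, or if a joint passes its speed limit or range.

## Robot

A 7-joint arm with a two-finger parallel gripper is mounted at the origin on the work surface. World frame = base frame: x ahead of the robot, y to its left, z up, the work surface at z = 0. Lengths are in mm, angles in rad, forces in N, time in s.
With the tool pointing down it reaches from about 400 to 900 mm from the base axis. Payload 5.6 kg.
Tool frame: the origin (TCP) lies midway between the tips of the shut fingers; the grasp point (between the pads) lies 19 mm behind it; x points along the fingers, y is the direction in which the jaws open and shut, and the axes are right-handed (so a half turn about x gives the same grasp; the last joint's range is limited). The gripper opens to 92 mm and grips with 3 to 60 N. Pads are 20 mm wide; open, the fingers measure 128 mm over their backs; the gripper's body (75 mm by 189 mm) begins 69 mm behind the grasp point.
Start: joints at [-1.224, 0.468, -0.012, 1.603, 0.006, 1.071, -0.056], TCP at [247.043, 601.231, 214.592] pointing down, gripper open.
Joint ranges: [-2.53, 2.53], [-0.31, 2.02], [-1.57, 1.55], [0.28, 2.44], [-1.29, 4.43], [0.15, 1.84], [-2.92, 2.92]. Speed limits (rad/s): [2.57, 2.57, 3.14, 3.14, 3.14, 3.14, 3.14].

## Interface

Orientations are given as a rotation vector (axis times angle).
In Python, from cell import robot, grip, kin, viewer gives the robot as it stands. Calls block until the motion is done:
- robot.movep(position, orientation): joint-space move of the TCP to a pose.
- robot.servo_line(position, feed=150, rotation=None): straight line of the TCP; rotation=None keeps the orientation; feed is the mean speed in mm/s.
- robot.goto_joints(angles): joint-space move.
- grip(opening, newtons=None): opening from 0.0 (shut) to 1.0 (fully open); newtons is the grip in N (None keeps the last); returns when the fingers have stopped.
- robot.hold(seconds).
- kin.ik(position, orientation): joint angles nearest the present ones, or None.
- robot.observe(): the state.
- viewer.read_camera(name): name is "scene" or "top" or "wrist"; returns the picture (400x640x3 uint8, red, green, blue); there is no depth.
- viewer.camera_info(name): a dict with "camera_matrix" (3x3 intrinsics, pixels), "R" (3x3) and "t" (3): a world point X has camera coordinates R X + t. Camera axes: x right, y down, z forward; pixel columns grow to the right and rows downward; lengths in mm; the calibration is good to about 2 mm. The wrist camera is an equidistant fisheye: a pixel r from the principal point sees the ray r / f radians off the axis. A picture is of the moment at which its call begins: read the wrist's pose just before it. camera_info takes no time and is no camera call; for the wrist camera it gives the pose at the moment of the call.
A pose or a line that the arm cannot do raises robot.IKError and nothing moves.
- robot.job_done(): hands the job in, once; it reports no verdict.
Trained networks look in the newest picture that a camera, given by its name, has taken for a name from the list of things; names that differ only in an ending like _2 or _b are one class to them, and where a whole thing is asked for, a point or a joint stands for the part that bears it (a point fixed in the world has none). Each returns a list of dicts, best first, with "confidence" (0 to 1); they miss things now and then, are a little off and sometimes report something else, mostly with a low value. They report only what shows in the picture. A call takes as long as a camera call.
- viewer.silhouettes(name, camera): "mask" (400x640 bool, what is visible of it).
- viewer.pinpoint(name, camera): "at" ([x, y, z] in mm, in the coordinates of the camera as it stood for that picture, good to about 4 mm: a listed point, or the origin of a listed thing).
The state is a dict: "t": time; "joints": joint angles; "joint_velocities": joint speeds; "joint_torque": joint torques, N m; "tcp_pos": TCP position; "tcp_rot": TCP orientation; "contact_force": force on the tool from outside, world axes, zero at the start; "wrist_torque": the same for the moment, N m; "grip_width": opening from 0.0 (shut) to 1.0 (fully open).
Only numpy, scipy, OpenCV 4.12 (cv2) and the standard library are available. Lean on these libraries where they do the work, as an engineer would, in place of code of your own. Each camera call takes 0.05 s, during which the arm holds its last target.

## Working session

There is one attempt and no reset: what is moved stays moved. The work goes in short steps, each a Python script; the robot and the scene stay as the last script left them, time stands still between calls to the robot, and variables do not carry over. Pictures are saved under pics/ and viewed, and the job is handed in when it is done.

```bash
ls; mkdir -p pics
cat > h.py <<'E'
import numpy as np, cv2
from cell import robot, grip, kin, viewer
from scipy.spatial.transform import Rotation as Ro
def snap(n,f):
    im=viewer.read_camera(n); cv2.imwrite('pics/'+f+'.png',im[:,:,::-1]); return im
def world(p,ci): return np.array(ci["R"]).T@(np.array(p)-np.array(ci["t"]))
E
python3 - <<'E'
from h import *
np.set_printoptions(precision=1,suppress=True)
print(robot.observe())
for c in ["scene","top","wrist"]:
    ci=viewer.camera_info(c); snap(c,c+"0")
    print(c,ci["camera_matrix"],world([0,0,0],ci),np.array(ci["R"])[2])
    for n in ["deep_knob","shallow_knob","cone_knob","mug"]:
        for d in viewer.pinpoint(n,c)[:3]: print(n,round(d["confidence"],2),world(d["at"],ci), (np.array(ci["camera_matrix"])@(d["at"]/d["at"][2]))[:2])
print(robot.observe()["t"])
E
```

```text
pics
{'t': 0.0, 'joints': array([-1.2,  0.5, -0. ,  1.6,  0. ,  1.1, -0.1]), 'joint_velocities': array([-0.,  0.,  0.,  0., -0., -0., -0.]), 'joint_torque': array([  0. , -52.1,  -0. , -24.4,  -0.1,   0. ,   0. ]), 'tcp_pos': array([246.8, 600.7, 213.6]), 'tcp_rot': array([ 0.3,  1.5, -0.3]), 'contact_force': array([0.7, 0.5, 0. ]), 'wrist_torque': array([-0.,  0.,  0.]), 'grip_width': 1.0003183162982379}
scene [[452.6   0.  323.2]
 [  0.  452.6 195.1]
 [  0.    0.    1. ]] [ 950.4 -517.8  838.4] [-0.5  0.5 -0.7]Traceback (most recent call last):
  File "<stdin>", line 8, in <module>
TypeError: unsupported operand type(s) for /: 'list' and 'float'
```

Run:
```python
from h import *
np.set_printoptions(precision=1,suppress=True)
for c in ["scene","top","wrist"]:
    ci=viewer.camera_info(c); snap(c,c+"0")
    print(c,ci["camera_matrix"],world([0,0,0],ci),np.array(ci["R"])[2])
    for n in ["deep_knob","shallow_knob","cone_knob","mug"]:
        for d in viewer.pinpoint(n,c)[:3]:
            a=np.array(d["at"]); print(n,round(d["confidence"],2),world(a,ci), (np.array(ci["camera_matrix"])@(a/a[2]))[:2])
print(robot.observe()["t"])
```

```text
scene [[452.6   0.  323.2]
 [  0.  452.6 195.1]
 [  0.    0.    1. ]] [ 950.4 -517.8  838.4] [-0.5  0.5 -0.7]
deep_knob 0.67 [515.7 107.4 245.6] [363.5 141.2]
deep_knob 0.44 [520.4 229.4 242.7] [398.7 118.6]
shallow_knob 0.6 [519.  228.9 242.6] [398.1 118.5]
cone_knob 0.71 [509.  -13.2 242. ] [322.7 168.6]
mug 0.93 [ 539.9 -290.6   -2.2] [238.7 334. ]
top [[513.1   0.  317.6]
 [  0.  513.1 200.1]
 [  0.    0.    1. ]] [ 322.3   -2.3 1379.1] [ 0.2 -0.  -1. ]
deep_knob 0.84 [517.5 110.6 243.9] [263.1 198.6]
shallow_knob 0.65 [524.7 230.8 241.2] [209.9 194.5]
cone_knob 0.74 [511.7  -9.1 238.8] [316.4 202.6]
mug 0.68 [ 539.7 -288.9   -0.8] [418.4 209. ]
wrist [[309.7   0.  318.1]
 [  0.  309.7 197.1]
 [  0.    0.    1. ]] [172.  632.5 384.7] [ 0.3 -0.1 -1. ]
0.85
```

View pics/scene0.png

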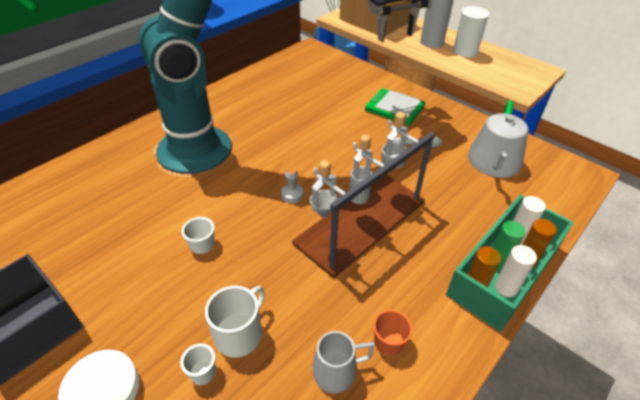

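View pics/top0.png

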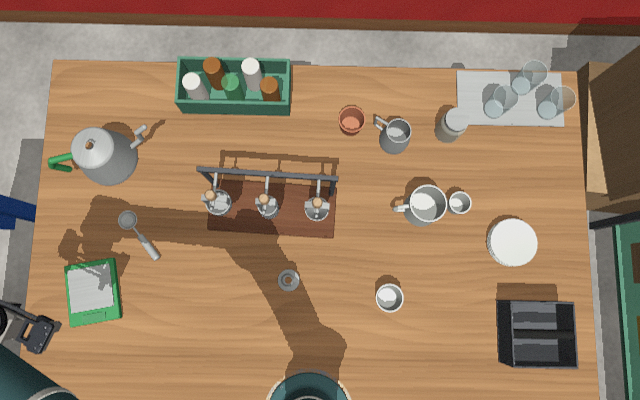

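View pics/wrist0.png

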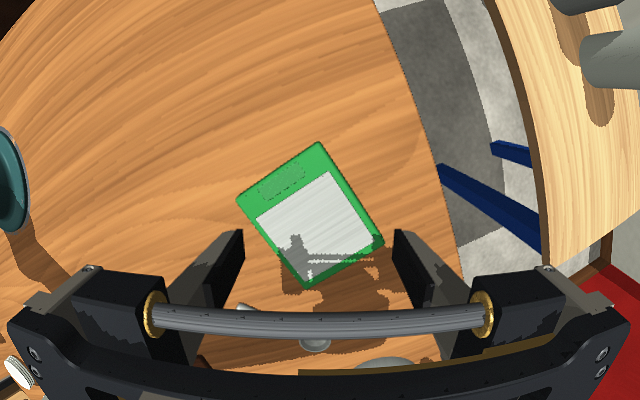

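Run:
```python
import cv2,numpy as np
a=cv2.imread('pics/scene0.png')[90:250,270:450]; b=cv2.imread('pics/top0.png')[145:245,190:350]
cv2.imwrite('pics/z1.png',cv2.resize(a,None,fx=3.5,fy=3.5,interpolation=2)); cv2.imwrite('pics/z2.png',cv2.resize(b,None,fx=5,fy=5,interpolation=2))
```

```text
(no output)
```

View pics/z1.png

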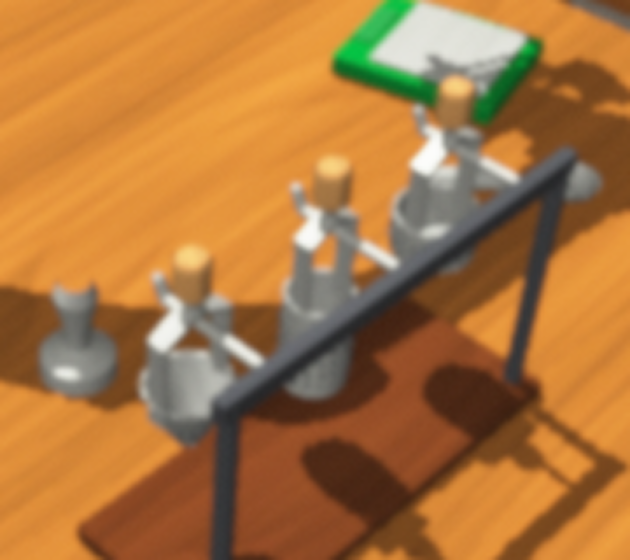

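View pics/z2.png

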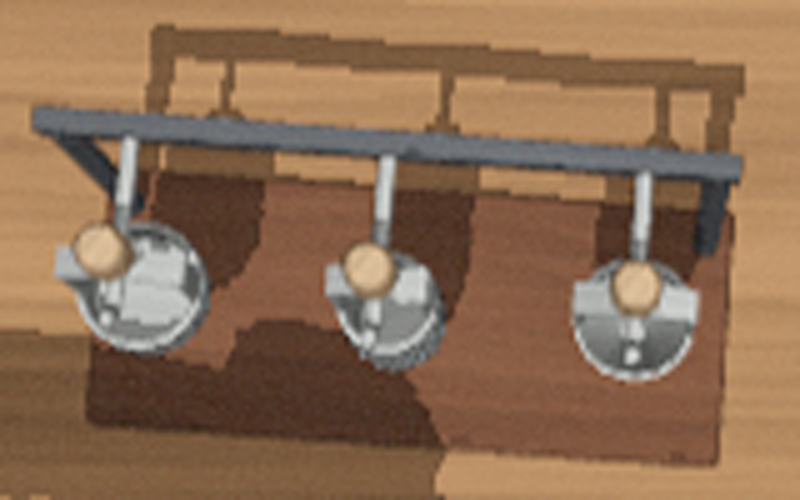

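```bash
cat >> h.py <<'E'
def down(yaw):  # tool x down, tool y at angle yaw in the world xy plane
    x=np.array([0,0,-1.]); y=np.array([np.cos(yaw),np.sin(yaw),0]); return Ro.from_matrix(np.c_[x,y,np.cross(x,y)]).as_rotvec()
E
python3 - <<'E'
from h import *
np.set_printoptions(precision=2,suppress=True)
o=robot.observe(); print(Ro.from_rotvec(o["tcp_rot"]).as_matrix())
for yaw in (np.pi/2-.048,-np.pi/2-.048):
  for p in ([516,109,350],[516,109,225],[425,113,320],[425,-150,320],[540,-290,300],[540,-290,150]): print(round(yaw,2),p,kin.ik(p,down(yaw)))
E
```

```text
[[ 0.    0.38  0.92]
 [ 0.    0.92 -0.38]
 [-1.    0.    0.  ]]
1.52 [516, 109, 350] [-0.54  0.14  0.3   1.75 -0.04  1.27  1.3 ]
1.52 [516, 109, 225] [-0.5   0.25  0.26  1.91 -0.08  1.    1.32]
1.52 [425, 113, 320] [-0.63 -0.02  0.29  1.97  0.    1.19  1.18]
1.52 [425, -150, 320] [-0.6  -0.03  0.87  1.97  0.03  1.19  1.78]
1.52 [540, -290, 300] [-0.31  0.48  1.06  1.65 -0.44  1.27  2.35]
1.52 [540, -290, 150] [-0.08  0.55  0.71  1.79 -0.43  0.96  2.33]
-1.62 [516, 109, 350] [-0.88  0.15  0.69  1.76 -0.1   1.27 -1.78]
-1.62 [516, 109, 225] [-0.87  0.28  0.72  1.93 -0.22  1.01 -1.67]
-1.62 [425, 113, 320] [-0.95 -0.04  0.6   1.98  0.02  1.19 -1.97]
-1.62 [425, -150, 320] [-0.87 -0.07  1.12  1.98  0.07  1.19 -1.39]
-1.62 [540, -290, 300] [-0.28  0.46  1.01  1.65 -0.41  1.26 -0.82]
-1.62 [540, -290, 150] [-0.27  0.68  1.02  1.8  -0.66  1.05 -0.62]
```

Run:
```python
from h import *
np.set_printoptions(precision=1,suppress=True)
p=robot.observe()["tcp_pos"]
robot.servo_line([p[0]+30,p[1]-60,370],feed=200)
robot.movep([490,109,370],down(np.pi/2-.048))
robot.hold(.2)
print(robot.observe()["tcp_pos"])
ci=viewer.camera_info("wrist"); snap("wrist","w1")
for n in ["deep_knob","shallow_knob","cone_knob"]:
    for d in viewer.pinpoint(n,"wrist")[:3]: print(n,round(d["confidence"],2),world(d["at"],ci))
o=robot.observe();print(o["t"],o["contact_force"],o["joints"])
```

```text
[489.9 109.8 369.9]
deep_knob 0.61 [515.6 112.3 242.5]
shallow_knob 0.63 [521.7 228.7 239.3]
cone_knob 0.73 [510.8  -8.6 237. ]
4.0083 [-0.7 -0.2 -0.7] [-0.6  0.1  0.4  1.8 -0.   1.3  1.3]
```

View pics/w1.png

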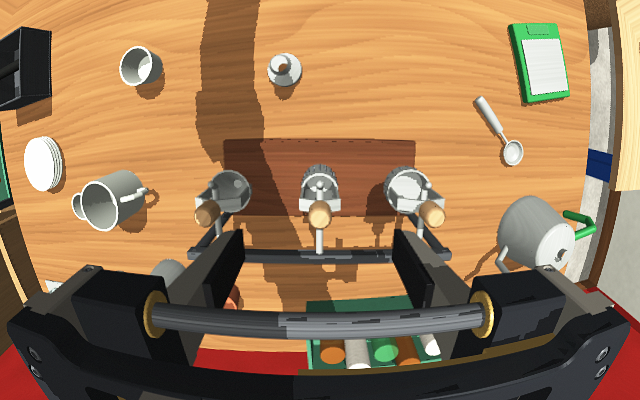

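```bash
python3 - <<'E'
from h import *
np.set_printoptions(precision=2,suppress=True)
robot.servo_line([516,110,300],feed=150)
robot.servo_line([516,110,225],feed=100)
robot.hold(.1)
grip(0.36)
snap("wrist","w2")
grip(0.0,25)
o=robot.observe();print(o["t"],o["tcp_pos"],o["contact_force"],o["wrist_torque"],o["grip_width"]*92)
snap("wrist","w3")
E
python3 -c "
import cv2,numpy as np
cv2.imwrite('pics/w23.png',np.vstack([cv2.imread('pics/w%d.png'%i)[100:400,:] for i in (2,3)]))"
```

```text
6.9833 [516. 110. 225.] [-0.   -0.19 -0.22] [ 0.02 -0.03  0.02] 23.267807418594202
```

View pics/w23.png

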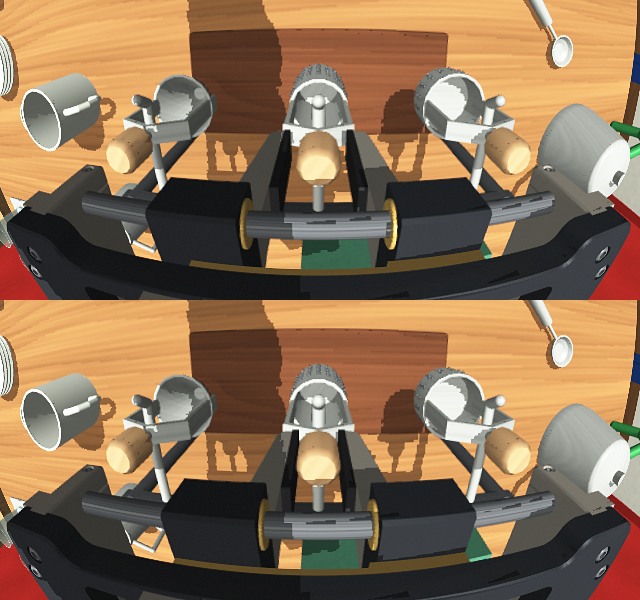

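The knob sits centred between the pads at (318,460) in the lower half, 23 mm wide as expected. Next: lift and draw off.

```bash
python3 - <<'E'
from h import *
np.set_printoptions(precision=2,suppress=True)
def st():
    o=robot.observe();print(round(o["t"],2),o["tcp_pos"],o["contact_force"],o["wrist_torque"],o["grip_width"]*92)
robot.servo_line([516,110,256],feed=60); st()
robot.servo_line([426,114.3,256],feed=80); robot.hold(.2); st()
snap("wrist","w4"); snap("scene","s4")
ci=viewer.camera_info("top"); im=snap("top","t4")
for d in viewer.pinpoint("mug","top")[:2]: print(d["confidence"],world(d["at"],ci))
for d in viewer.pinpoint("deep_knob","top")[:2]: print(d["confidence"],world(d["at"],ci))
E
python3 -c "
import cv2,numpy as np
a=cv2.imread('pics/w4.png')[100:400];b=cv2.imread('pics/s4.png')[90:390,0:500];c=cv2.imread('pics/t4.png')
cv2.imwrite('pics/ws4.png',np.vstack([a,cv2.copyMakeBorder(b,0,0,0,140,0)]))
cv2.imwrite('pics/tm.png',cv2.resize(c[140:260,340:500],None,fx=5,fy=5,interpolation=2))"
```

```text
7.7 [515.86 110.01 256.01] [ 0.45  0.17 -1.43] [0.09 0.04 0.  ] 23.228538406996716
9.18 [426.22 114.21 255.88] [ 0.49  0.04 -0.24] [-0.02  0.05 -0.02] 23.589424659669195
0.6 [ 541.97 -288.48   -1.48]
```

View pics/ws4.png

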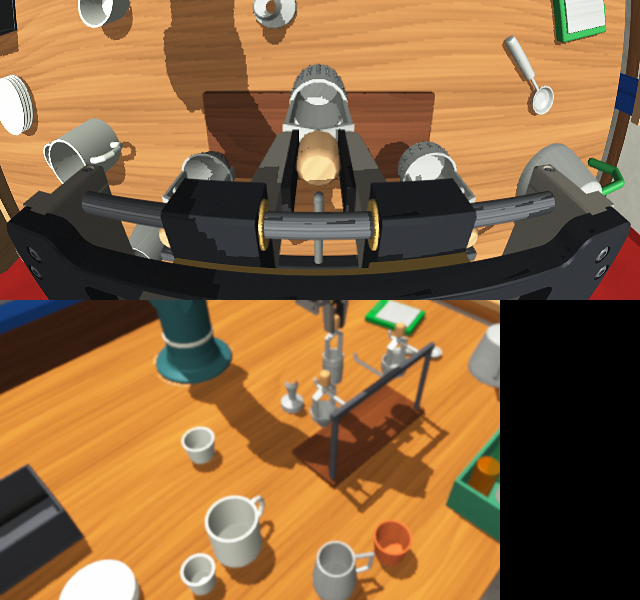

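View pics/tm.png

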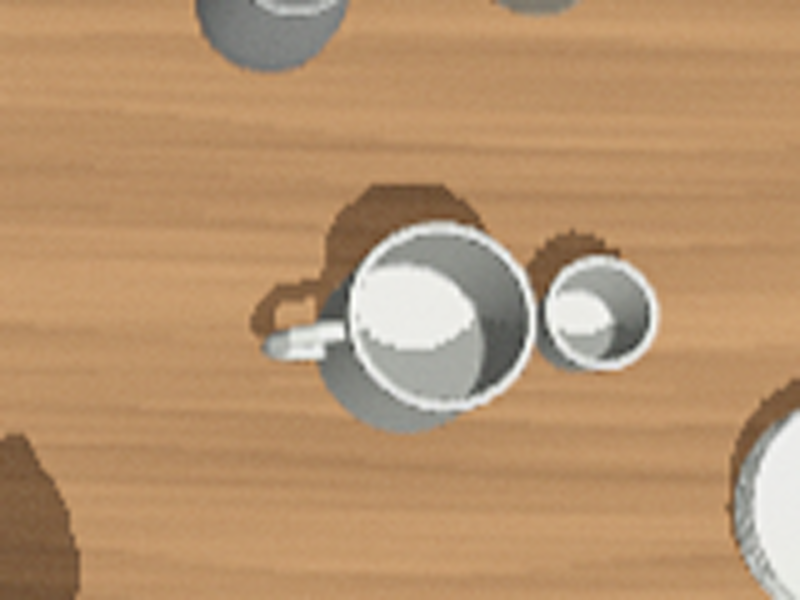

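The infuser hangs free in the gripper and its hook is empty. Mug rim centre is at about (428,203) in the top picture.

```bash
python3 - <<'E'
from h import *
np.set_printoptions(precision=2,suppress=True)
def ray(c,uv,z):
    ci=viewer.camera_info(c);K=np.array(ci["camera_matrix"]);R=np.array(ci["R"]);o=-R.T@np.array(ci["t"]);d=R.T@np.linalg.inv(K)@np.array([*uv,1.]);return o+d*(z-o[2])/d[2]
print("rim",ray("top",(428.4,203),100))
def st():
    o=robot.observe();print(round(o["t"],2),o["tcp_pos"],o["contact_force"],o["wrist_torque"],o["grip_width"]*92)
robot.servo_line([426,114.3,305],feed=120)
robot.servo_line([426,-150,305],feed=150)
robot.servo_line([541,-289,305],feed=150); robot.hold(.3); st()
ci=viewer.camera_info("wrist"); snap("wrist","w5")
for n in ["mug","deep_knob"]:
  for d in viewer.pinpoint(n,"wrist")[:2]: print(n,d["confidence"],world(d["at"],ci))
snap("scene","s5")
st()
E
python3 -c "
import cv2,numpy as np
a=cv2.imread('pics/w5.png')[:300];b=cv2.imread('pics/s5.png')[100:400]
cv2.imwrite('pics/ws5.png',np.vstack([a,b]))"
```

```text
rim [ 539.87 -293.58  100.  ]
13.54 [ 540.99 -288.64  305.23] [ 0.61  0.87 -2.07] [0.03 0.03 0.02] 23.25093418591713
mug 0.73 [ 536.81 -291.42   -1.93]
deep_knob 0.66 [ 543.76 -284.39  320.14]
deep_knob 0.4 [512.2   -7.44 239.77]
13.74 [ 540.97 -288.91  305.05] [-0.51  0.21 -0.97] [-0.03  0.01 -0.03] 23.40460548192448
```

View pics/ws5.png

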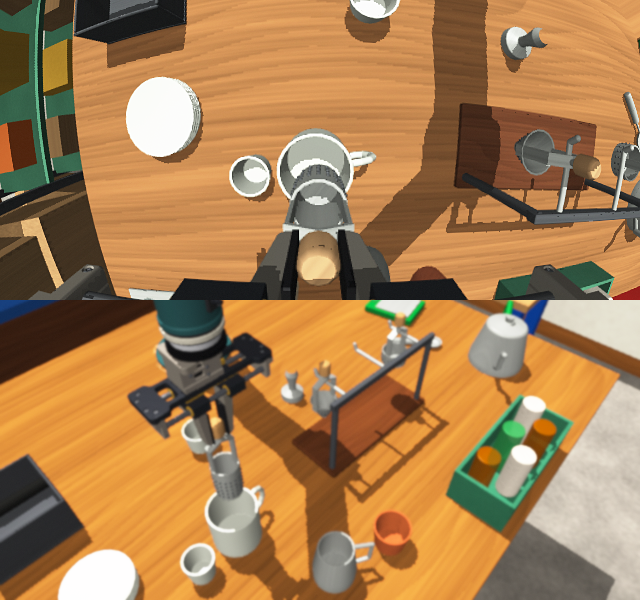

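```bash
python3 - <<'E'
from h import *
np.set_printoptions(precision=2,suppress=True)
def st():
    o=robot.observe();print(round(o["t"],2),o["tcp_pos"],o["contact_force"],o["wrist_torque"],o["grip_width"]*92);return o["contact_force"]
robot.servo_line([540,-291,280],feed=80)
robot.servo_line([540,-291,200],feed=90); st()
robot.servo_line([540,-291,160],feed=60); robot.hold(.15); st()
snap("wrist","w6"); snap("scene","s6")
z=160; 
while z>143:
    z-=1.5; robot.servo_line([540,-291,z],feed=20); robot.hold(.05); f=st()
    if f[2]>2.5: break
snap("wrist","w7"); snap("scene","s7")
E
python3 -c "
import cv2,numpy as np
a=cv2.imread('pics/w7.png')[:300];b=cv2.imread('pics/s7.png')[100:400]
cv2.imwrite('pics/ws7.png',np.vstack([a,b]))"
```

```text
15.25 [ 540.39 -291.31  200.62] [ 0.28 -0.25 -0.94] [ 0.02 -0.05  0.01] 23.311348253423343
16.22 [ 540.24 -291.13  160.42] [-0.02  0.35 -1.72] [ 0.02 -0.01 -0.01] 23.274259727948508
16.62 [ 539.99 -290.96  158.47] [-1.02  0.34 -1.39] [0.07 0.03 0.03] 23.266141496176147
16.92 [ 539.94 -291.02  156.92] [-0.14 -0.56 -0.94] [ 0.03 -0.02 -0.03] 23.138472449654767
17.22 [ 539.98 -291.    155.45] [ 0.05 -0.22 -1.43] [-0.01  0.   -0.07] 23.127920804911515
17.52 [ 539.96 -291.01  153.93] [ 0.06  0.03 -1.46] [ 0.03  0.03 -0.  ] 23.31364291415923
17.82 [ 539.97 -291.01  152.45] [-0.51  0.11 -0.91] [-0.01  0.01 -0.  ] 22.632214584066634
18.12 [ 539.95 -290.96  150.93] [-0.47  0.73 -1.1 ] [ 0.   -0.03  0.01] 23.097421700427304
18.42 [ 540.65 -291.38  150.68] [-1.35  1.85  5.22] [ 0.25  0.24 -0.03] 23.23936870624567
```

View pics/ws7.png

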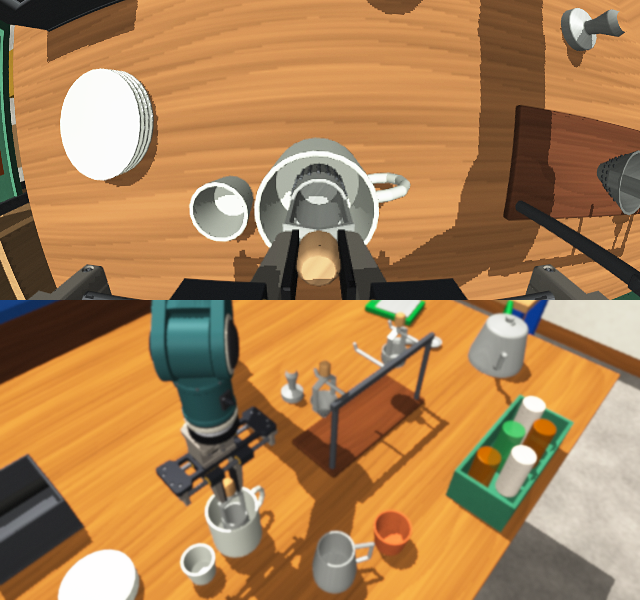

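Contact came at TCP z = 150.7, against 150 expected for standing on the floor. The infuser is centred in the mug (rim centre about (317,207)). I'll release and retreat straight up.

```bash
python3 - <<'E'
from h import *
np.set_printoptions(precision=2,suppress=True)
def st():
    o=robot.observe();print(round(o["t"],2),o["tcp_pos"],o["contact_force"],o["wrist_torque"],o["grip_width"]*92);return o["contact_force"]
robot.hold(.2); st()
grip(0.5); robot.hold(.2); st()
p=robot.observe()["tcp_pos"]
robot.servo_line([540,-291,175],feed=50); robot.servo_line([540,-291,300],feed=120); robot.hold(.2); st()
ci=viewer.camera_info("wrist"); snap("wrist","w8")
for n in ["mug","deep_knob"]:
  for d in viewer.pinpoint(n,"wrist")[:2]: print(n,d["confidence"],world(d["at"],ci))
snap("scene","s8"); snap("top","t8");
E
python3 -c "
import cv2,numpy as np
a=cv2.imread('pics/w8.png')[:300];b=cv2.imread('pics/s8.png')[100:400]
cv2.imwrite('pics/ws8.png',np.vstack([a,b]))"
```

```text
18.72 [ 540.65 -291.34  150.69] [-0.97 -0.13  5.65] [ 0.21  0.21 -0.03] 22.927719449047885
19.43 [ 540.   -291.03  149.47] [-0.5  -0.8   1.04] [ 0.   -0.01 -0.05] 45.90000208348355
21.48 [ 539.79 -290.85  299.35] [-0.15 -0.09 -0.13] [-0.02 -0.04 -0.03] 45.961947439910844
mug 0.87 [ 534.24 -292.28   -0.47]
deep_knob 0.81 [ 542.77 -289.66  167.83]
```

View pics/ws8.png

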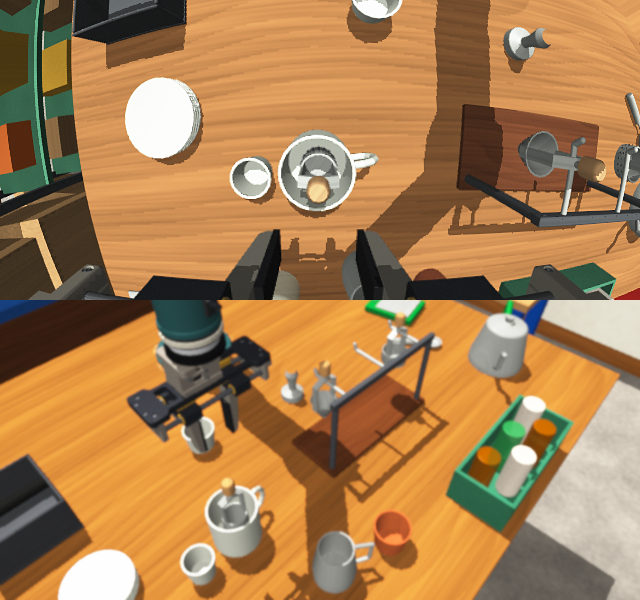

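The infuser stands in the mug with its knob at z = 168 (167 expected). It shows at (318,190) in the wrist view and (228,487) in the scene view. The other two still hang, and the gripper is clear.

Run:
```python
from h import *
robot.job_done(); print(robot.observe()["t"])
```

```text
the job is handed in; nothing more can be done
the job is handed in; nothing more can be done
```

The deep infuser now stands in the large mug, and I handed the job in shortly after 21.5 s on the robot's clock. I took it off the middle hook by its knob (raised 31 mm, drew it back 90 mm) and carried it around the rack. I then lowered it until the wrist force showed it on the mug floor, let go, and lifted the gripper straight up.

**Checks before hand-in:**
- **Standing on the bottom:** contact came at TCP height 150.7 mm, about 150 expected. After release the knob was measured at z = 168 mm, 167 expected.
- **Upright and centred:** the wrist and scene pictures show it upright inside the mug. The knob is about 3 mm from the aim point, well inside the 18 mm clearance.
- **Rest of the scene:** the mug is standing, and in the pictures the other two infusers still hang on their hooks. The gripper was clear with no contact force.

**Disagreement:** the last wrist estimate of the mug's centre was about 6 mm off the earlier ones in x (534 against 540). No other check showed the mug had moved, so I took it as detector error.

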